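# Sort the mixed sample vials into their colour-coded trays

## Task

Sort the five vials and tubes at the front of the bench into the three trays by colour: the two black-capped vials go in the black tray, the two blue-capped tubes in the blue tray, and the vial with the white cap and yellow label in the yellow tray. Leave every one standing upright on the floor of its tray, and do not disturb the glass flask or the red-lidded jar beside them.

Things in the scene. Friction and masses are not known exactly. Their poses are not given: they have to be found in the camera images.
- black_vial_1: upright clear glass vial, 20 mm across and 67 mm tall, black screw cap; loose, about 15 to 40 g, round, may be gripped anywhere on its straight upper body or its cap (the cap is slightly narrower). Origin: centre of its underside, z up along its axis.
- black_vial_2: upright clear glass vial, 20 mm across and 67 mm tall, black screw cap (same as the other black-capped vial); loose, about 15 to 40 g, round, may be gripped anywhere on its straight upper body or its cap (the cap is slightly narrower). Origin: centre of its underside, z up along its axis.
- blue_tube_1: upright small clear tube, 18 mm across and 56 mm tall, bright blue cap; loose, about 15 to 40 g, round, may be gripped anywhere on its straight upper body or its cap (the cap is slightly narrower). Origin: centre of its underside, z up along its axis.
- blue_tube_2: upright small clear tube, 18 mm across and 56 mm tall, bright blue cap (same as the other blue-capped tube); loose, about 15 to 40 g, round, may be gripped anywhere on its straight upper body or its cap (the cap is slightly narrower). Origin: centre of its underside, z up along its axis.
- yellow_vial: upright clear vial, 25 mm across and 69 mm tall, white cap and a yellow label round part of its side; the only white-capped vial among them; loose, about 15 to 40 g, round, may be gripped anywhere on its straight upper body or its cap (the cap is slightly narrower). Origin: centre of its underside, z up along its axis.
- black_tray: black plastic sorting tray, the place for the black-capped vials; fixed to the bench. Outside 110 mm (its x) by 140 mm (its y), 16 mm high, with a rounded rim to 18 mm; walls 4 mm, floor 4 mm thick, open inside 102 x 132 mm, empty at the start; small thumb tabs reach 8 mm past the middle of its two short sides. Origin: centre of its underside, z up; the inner floor is 4 mm above it.
- blue_tray: blue plastic sorting tray, the place for the blue-capped tubes; fixed to the bench. Outside 110 mm (its x) by 140 mm (its y), 16 mm high, with a rounded rim to 18 mm; walls 4 mm, floor 4 mm thick, open inside 102 x 132 mm, empty at the start; small thumb tabs reach 8 mm past the middle of its two short sides. Origin: centre of its underside, z up; the inner floor is 4 mm above it.
- yellow_tray: yellow plastic sorting tray, the place for the yellow-labelled vial; fixed to the bench. Outside 110 mm (its x) by 140 mm (its y), 16 mm high, with a rounded rim to 18 mm; walls 4 mm, floor 4 mm thick, open inside 102 x 132 mm, empty at the start; small thumb tabs reach 8 mm past the middle of its two short sides. Origin: centre of its underside, z up; the inner floor is 4 mm above it.
- conical_flask: bystander: conical clear glass flask, 88 mm across at the foot, 110 mm tall, standing loose at the right of the vials; leave it alone. Origin: centre of its underside.
- red_lid_jar: bystander: white jar with a red screw lid, 67 mm across, 74 mm tall, standing loose at the left of the vials; leave it alone. Origin: centre of its underside.
Mind the look-alikes: they are no part of the job. Several things have the shape of the black_tray; the one meant has the colours described above.

How it is judged:
By the outcome, as a careful person would: the job done as asked, in the order asked, and still so for the second after the job is handed in, with the robot touching nothing.
It also fails if it takes over 128 s, if anything falls off the work surface, if the arm or the gripper's body presses on something with over 40 N, if the wrist force passes 120 N, or if a joint passes its speed limit or range.

## Robot

A 7-joint arm with a two-finger parallel gripper is mounted at the origin on a cart in front of the work surface, level with it; the furniture and walls round the work are solid. World frame = base frame: x ahead of the robot, y to its left, z up, the work surface at z = 0. Lengths are in m, angles in rad, forces in N, time in s.
With the tool pointing down it reaches from about 0.4 to 0.85 m from the base axis. Payload 4.5 kg.
Tool frame: the origin (TCP) lies where the fingers leave the gripper's body, on its centre line; the fingertips stand 64 mm ahead of it and the grasp point (between the pads) lies 45 mm ahead of it; z points along the fingers, y is the line along which they close (so a half turn about z gives the same grasp; the last joint's range is limited). The gripper opens to 88 mm and grips with 3 to 60 N. Pads are 18 mm wide; open, the fingers measure 123 mm over their backs; the gripper's body (75 mm by 187 mm) begins 45 mm behind the grasp point.
Start: joints at [1.185, 0.689, -0.195, 1.565, 0.157, 0.902, -0.215], TCP at [0.255, -0.571, 0.303] pointing down, gripper open.
Joint ranges: [-3.01, 3.01], [-0.46, 2.08], [-1.47, 1.51], [0.13, 2.56], [-1, 4.14], [0.04, 2.09], [-2.66, 2.66]. Speed limits (rad/s): [2.57, 2.57, 3.14, 3.14, 3.14, 3.14, 3.14].

## Interface

Orientations are given as a unit quaternion [x, y, z, w].
In Python, from plant import r gives the robot as it stands.
- The arm moves only by the tool play_rows, never from a script. Its arguments are lists of equal length, an entry for each row: "translation": the shift along the tool's x, y, z in m, a list of three; "delta_rot": the turn, a rotation vector about the tool's x, y, z in degrees, a list of three; "grip": the opening, from -1 (shut) to 1 (fully open). In form: {"translation": [[x, y, z], ...], "delta_rot": [[rx, ry, rz], ...], "grip": [grip, ...]}. A call has 1 to 20 rows; each row shifts and turns the commanded pose from where the row before left it, along the tool's axes as they then stand; what a row does not reach is not made up. A row lasts 1/8 s, in which the tool goes at most 62.5 mm and 10.7 degrees, less where a joint would pass 70% of its speed; a pose out of reach is approached as far as the arm can. A call with a gripper value outside its range is refused whole. The fingers move at their own pace and stop on an object; "squeeze" is the grip in N (left out, the last holds). Time passes only in rows, so rows that do not move let the fingers close. It gives the time, the measured TCP pose, the force, the opening and the grip force at its end, in the units of the state.
- r.get_state(): the state, without advancing time (a new reading comes with each control period).
- r.snapshot(name): name is "side" or "top" or "wrist"; returns the picture (384x512x3 uint8, blue, green, red); there is no depth.
- r.get_calibration(name): a dict with "intrinsics" (3x3 intrinsics, pixels), "eye" and "rotation" of the camera in the world. Camera axes: x right, y up, looking along -z (the intrinsics and any distortion apply to the point x, -y, -z); pixel columns grow to the right and rows downward; lengths in m; the calibration is good to about 2 mm. The wrist camera is an equidistant fisheye: a pixel r from the principal point sees the ray r / f radians off the axis. A picture is of the moment at which its call begins: read the wrist's pose just before it. get_calibration takes no time and is no camera call; for the wrist camera it gives the pose at the moment of the call.
- r.finish_job(): hands the job in; it is judged then, once.
Trained networks look in the newest picture that a camera, given by its name, has taken for a name from the list of things; names that differ only in an ending like _2 or _b are one class to them, and where a whole thing is asked for, a point or a joint stands for the part that bears it (a point fixed in the world has none). Each returns a list of dicts, best first, with "confidence" (0 to 1); they miss things now and then, are a little off and sometimes report something else, mostly with a low value. They report only what shows in the picture. A call takes as long as a camera call. They do not tell look-alikes from the thing itself.
- r.look_for(camera, target): "point" ([x, y, z] in m, in world coordinates, good to about 4 mm: the middle of the surface that is visible of it).
- r.silhouettes(camera, target): "pixels" (384x512 bool, what is visible of it).
The state is a dict: "clock": time; "q": joint angles; "qd": joint speeds; "joint_torque": joint torques, N m; "tool_pos": TCP position; "eef_rot": TCP orientation; "contact_force": force on the tool from outside, world axes, zero at the start; "moment": the same for the moment, N m; "opening": opening from 0.0 (shut) to 1.0 (fully open); "finger_force": force on a finger pad.
Only numpy, scipy, OpenCV 4.12 (cv2) and the standard library are available. Lean on these libraries where they do the work, as an engineer would, in place of code of your own. Each camera call takes 0.05 s, during which the arm holds its last target. There are 200 camera calls.

## Working session

There is one attempt and no reset: what is moved stays moved. The work goes in short steps, Python scripts to look and compute and a tool call to move; the robot and the scene stay as the last step left them, time stands still between calls to the robot, and variables do not carry over. Pictures are saved under pics/ and viewed, at most 14 in all, crops included, and the job is handed in when it is done.

Besides the shell and the picture viewer there is one more tool, called after "Call:" by a JSON object that holds its "api" and its "payload", one argument or row to a line. play_rows: Moves the arm, as the interface text tells. Its arguments: {"type":"object","properties":{"translation":{"type":"array","items":{"type":"array","items":{"type":"number"}}},"delta_rot":{"type":"array","items":{"type":"array","items":{"type":"number"}}},"grip":{"type":"array","items":{"type":"number"}},"squeeze":{"type":"number"}},"required":["translation","delta_rot","grip"]}

```bash
ls; mkdir -p pics
python3 - <<'E'
from plant import r
import cv2,numpy as np
print(r.get_state())
for c in ("top","side"):
    cv2.imwrite(f"pics/{c}0.png",r.snapshot(c))
    k=r.get_calibration(c);print(c,k)
for c in ("top","side"):
    for t in ("black_vial_1","blue_tube_1","yellow_vial","black_tray","blue_tray","yellow_tray","conical_flask","red_lid_jar"):
        print(c,t,[(np.round(d["point"],3).tolist(),round(d["confidence"],2)) for d in r.look_for(c,t)])
E
```

```text
pics
{'clock': 0.0, 'q': array([ 1.18482677,  0.689969  , -0.19451934,  1.56633553,  0.15727988,
        0.90249008, -0.2150674 ]), 'qd': array([ 0.00056671,  0.0019576 ,  0.00137996, -0.00011689,  0.00020409,
        0.00055895,  0.00063525]), 'joint_torque': array([-3.42036383e-04, -5.27561653e+01, -1.26719914e+00, -1.53427309e+01,
       -5.26539492e-02,  6.71208400e-03,  1.79470203e-04]), 'tool_pos': array([ 0.25447941, -0.57028644,  0.30192167]), 'eef_rot': array([ 9.78043314e-01,  2.08399747e-01, -2.43593292e-04, -8.72858317e-04]), 'contact_force': array([-0.20392163, -0.09260667, -0.62604674]), 'moment': array([0.02953222, 0.04301178, 0.00024556]), 'finger_force': 0.0, 'opening': 1.002013216416238}
top {'intrinsics': array([[429.80050613,   0.        , 251.79100304],
       [  0.        , 429.80050613, 198.44964285],
       [  0.        ,   0.        ,   1.        ]]), 'eye': array([ 0.37750979, -0.09991551,  1.50863244]), 'rotation': array([-0.03664347,  0.03257536,  0.71538244, -0.69701081])}
side {'intrinsics': array([[353.33484494,   0.        , 254.26145049],
       [  0.
[... 478 characters left out ...]
[0.574, 0.035, 0.004], 0.67)]
top conical_flask [([0.46, -0.393, 0.034], 0.98)]
top red_lid_jar [([0.434, 0.38, 0.073], 0.91)]
side black_vial_1 [([0.455, 0.259, 0.041], 0.64)]
side blue_tube_1 [([0.445, 0.141, 0.03], 0.72), ([0.459, 0.006, 0.032], 0.49), ([0.456, 0.259, 0.042], 0.45)]
side yellow_vial [([0.458, 0.26, 0.041], 0.47)]
side black_tray [([0.601, -0.212, 0.002], 0.7), ([0.419, -0.591, 0.005], 0.65)]
side blue_tray [([0.574, 0.239, 0.003], 0.56), ([0.454, -0.127, 0.038], 0.51), ([0.43, 0.38, 0.074], 0.46)]
side yellow_tray [([0.573, 0.034, 0.006], 0.59)]
side conical_flask [([0.457, -0.38, 0.047], 0.62)]
side red_lid_jar [([0.427, 0.38, 0.07], 0.55), ([0.574, 0.034, 0.006], 0.35)]
```

View pics/top0.png

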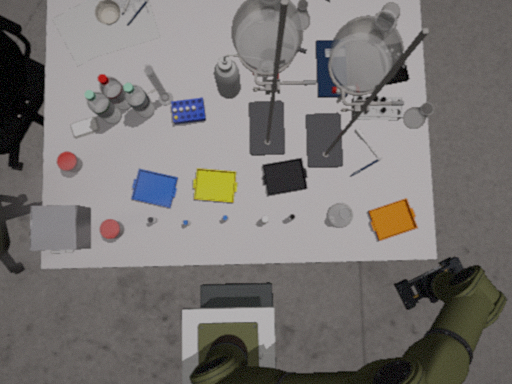

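View pics/side0.png

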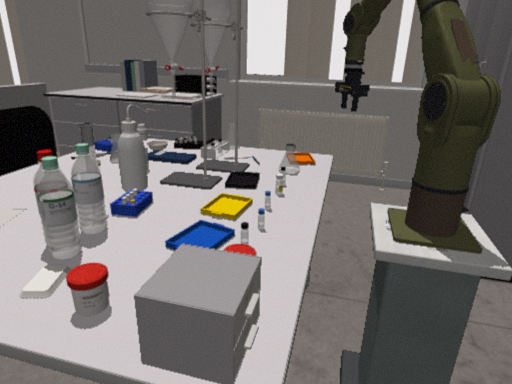

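The top view shows the vials, left to right: black (151,221), blue (185,223), blue (224,218), white (264,220) and black (291,217). The trays are blue (154,188), yellow (215,186) and black (285,177). An orange look-alike tray sits at the right, and two stand rods rise behind the black tray at about (267,142) and (326,155). The side view confirms this layout.

```bash
cat > h.py <<'E'
import numpy as np
from scipy.spatial.transform import Rotation as R
from plant import r
def ray(c,u,v):
    k=r.get_calibration(c);K=k["intrinsics"];x=(u-K[0,2])/K[0,0];y=(v-K[1,2])/K[1,1]
    if c=="wrist":
        th=np.hypot(x,y);s=np.sin(th)/max(th,1e-9);d=np.array([x*s,-y*s,-np.cos(th)])
    else: d=np.array([x,-y,-1])
    q=np.asarray(k["rotation"]);M=R.from_quat(q) if q.shape==(4,) else R.from_matrix(q)
    return np.asarray(k["eye"]),M.apply(d)
def at_z(c,u,v,z):
    e,d=ray(c,u,v);return e+d*(z-e[2])/d[2]
def proj(c,p):
    k=r.get_calibration(c);K=k["intrinsics"]
    d=R.from_quat(k["rotation"]).inv().apply(np.asarray(p)-k["eye"]);d=d*[1,-1,-1]
    if c=="wrist":
        n=np.hypot(d[0],d[1]);d=np.array([*(d[:2]/max(n,1e-9)*np.arctan2(n,d[2])),1])
    u=K@(d/d[2]);return u[:2]
E
python3 - <<'E'
from h import *
import cv2
a=cv2.imread("pics/top0.png");b=cv2.imread("pics/side0.png")
for n,u,v,h in (("k2",151,221,.067),("b1",185,223,.056),("b2",224,218,.056),("y",264,220,.069),("k1",291,217,.067)): print(n,at_z("top",u,v,h))
for u,v in((267,142),(326,155),(154,188),(215,186),(285,177)):print(at_z("top",u,v,.01))
A=cv2.resize(a[205:240,138:303],None,fx=4.8,fy=4.8,interpolation=cv2.INTER_CUBIC)
B=cv2.resize(b[160:250,220:300],None,fx=4.2,fy=4.2,interpolation=cv2.INTER_CUBIC)
o=np.zeros((570,800,3),np.uint8);o[:A.shape[0],:A.shape[1]]=A;o[180:180+B.shape[0],:B.shape[1]]=B
cv2.imwrite("pics/crop.png",o)
E
```

```text
k2 [0.45208346 0.24693152 0.067     ]
b1 [0.44289921 0.1344939  0.056     ]
b2 [0.45637203 0.00229478 0.056     ]
y [ 0.44547911 -0.13245166  0.069     ]
k1 [ 0.4532761  -0.22329528  0.067     ]
[ 0.72462934 -0.15229619  0.01      ]
[ 0.67218662 -0.35934019  0.01      ]
[0.57083242 0.24976171 0.01      ]
[0.57221791 0.03500018 0.01      ]
[ 0.59758129 -0.21194871  0.01      ]
```

View pics/crop.png

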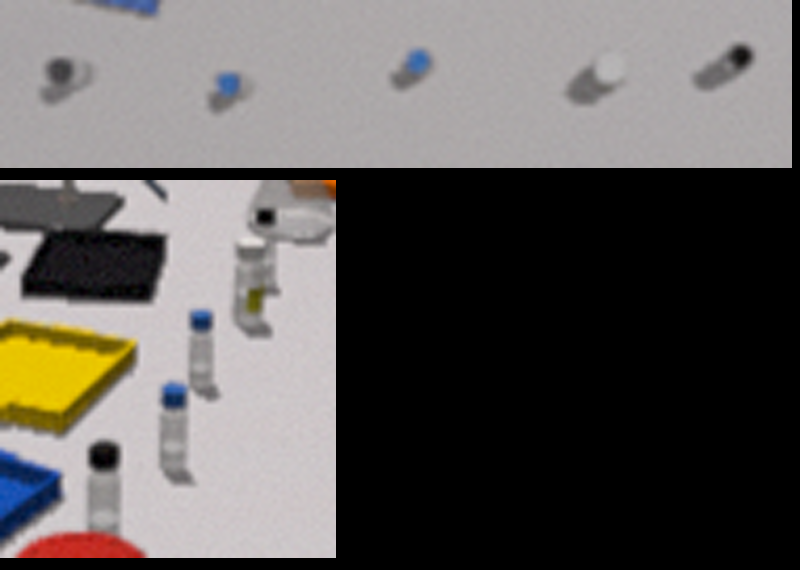

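The crop gives cap centres in the top picture: k2 (150.1,219.2), b1 (185.2,222.1), b2 (224.7,217.3), y (264.7,218.6) and k1 (291.8,216.3). The side crop shows matching caps: black (104,455), blue (174,395), blue (201,320), white (251,248) and black (265,216).

Run:
```python
from h import *
T=dict(k2=(150.1,219.2,.067,104,455),b1=(185.2,222.1,.056,174,395),b2=(224.7,217.3,.056,201,320),y=(264.7,218.6,.069,251,248),k1=(291.8,216.3,.067,265,216))
for n,(u,v,h,a,b) in T.items():
    print(n,at_z("top",u,v,h-.003).round(4),"side",at_z("side",(a+.5)/4.2-.5+220,(b-180+.5)/4.2-.5+160,h-.006).round(4))
```

```text
k2 [0.4584 0.2507 0.064 ] side [0.4593 0.2505 0.061 ]
b1 [0.4461 0.1343 0.053 ] side [0.4471 0.1345 0.05  ]
b2 [4.588e-01 1.000e-04 5.300e-02] side [0.4601 0.0013 0.05  ]
y [ 0.4503 -0.135   0.066 ] side [ 0.4505 -0.1325  0.063 ]
k1 [ 0.4557 -0.2263  0.064 ] side [ 0.4569 -0.2272  0.061 ]
```

Call:
{"api": "play_rows", "payload": {
  "translation": [
    [0,0,0],
    [0,0,0],
    [0,0,0],
    [0.017,-0.029,0],
    [0.017,-0.029,0],
    [0.017,-0.029,0],
    [0.017,-0.029,0],
    [0.017,-0.029,0],
    [0.017,-0.029,0],
    [0.017,-0.029,0],
    [0.017,-0.029,0],
    [0.017,-0.029,0.02],
    [0.017,-0.029,0.02],
    [0.017,-0.029,0.02],
    [0.015,-0.024,0.02],
    [0,0,0],
    [0,0,0],
    [0,0,0]
  ],
  "delta_rot": [
    [0,0,8],
    [0,0,8],
    [0,0,8],
    [0,0,0],
    [0,0,0],
    [0,0,0],
    [0,0,0],
    [0,0,0],
    [0,0,0],
    [0,0,0],
    [0,0,0],
    [0,0,0],
    [0,0,0],
    [0,0,0],
    [0,0,0],
    [0,0,0],
    [0,0,0],
    [0,0,0]
  ],
  "grip": [0.3,0.3,0.3,0.3,0.3,0.3,0.3,0.3,0.3,0.3,0.3,0.3,0.3,0.3,0.3,0.3,0.3,0.3],
  "squeeze": 8
}}

```text
clock: 3.15
tool_pos: [0.456, -0.2292, 0.2235]
eef_rot: [1.0, -0.001, 0.0, 0.001]
contact_force: [0.5, -0.3, -0.2]
opening: 0.654
finger_force: 0.0
```

Run:
```python
from h import *
import cv2
s=r.get_state();k=r.get_calibration("wrist");M=R.from_quat(s["eef_rot"])
print(s["clock"],s["tool_pos"],M.as_matrix().round(3),s["q"].round(2),"cam in tool",M.inv().apply(k["eye"]-s["tool_pos"]),s["opening"])
cv2.imwrite("pics/w1.png",r.snapshot("wrist"))
for n,p in dict(k1=(.4563,-.2268,.064),y=(.4505,-.134,.066),b2=(.4595,.0007,.053)).items(): print(n,proj("wrist",p))
```

```text
3.15 [ 0.45597407 -0.22918221  0.22347956] [[ 1.    -0.002  0.001]
 [-0.002 -1.    -0.001]
 [ 0.001  0.001 -1.   ]] [ 0.39  0.66 -0.02  1.99  0.03  0.48 -1.22] cam in tool [ 0.07567906 -0.00016134 -0.08048601] 0.6537860564969044
k1 [258.87975398 192.89824367]
y [154.04637375 199.86620164]
b2 [ 46.89931404 186.92968222]
```

View pics/w1.png

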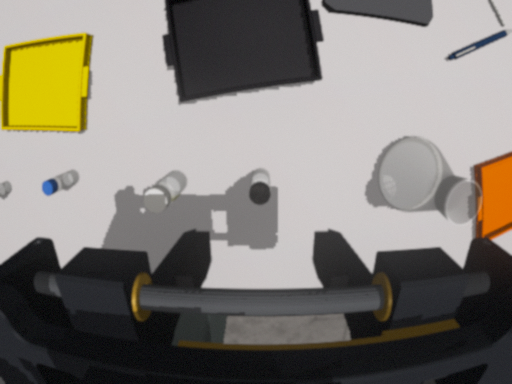

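The wrist view shows the k1 black cap at (260,192), against a prediction of (259,193). The white cap is at (157,200) and the flask at (410,175), clear of the fingers.

Call:
{"api": "play_rows", "payload": {
  "translation": [
    [0,-0.002,0.02],
    [0,0,0.025],
    [0,0,0.025],
    [0,0,0.025],
    [0,0,0.02],
    [0,0,0.018],
    [0,0,0],
    [0,0,0],
    [0,0,0],
    [0,0,0],
    [0,0,0],
    [0,0,0],
    [0,0,0]
  ],
  "delta_rot": [
    [0,0,0],
    [0,0,0],
    [0,0,0],
    [0,0,0],
    [0,0,0],
    [0,0,0],
    [0,0,0],
    [0,0,0],
    [0,0,0],
    [0,0,0],
    [0,0,0],
    [0,0,0],
    [0,0,0]
  ],
  "grip": [0.3,0.3,0.3,0.3,0.3,0.3,0.3,0.3,-1,-1,-1,-1,-1],
  "squeeze": 8
}}

```text
clock: 4.82
tool_pos: [0.4565, -0.2256, 0.0898]
eef_rot: [1.0, 0.0, 0.0, 0.0]
contact_force: [-0.4, 0.0, 1.0]
opening: 0.211
finger_force: 8.0
```

Call:
{"api": "play_rows", "payload": {
  "translation": [
    [0,0,-0.015],
    [0,0,-0.025],
    [0,0,-0.025],
    [0,0,-0.015],
    [0.015,-0.001,0],
    [0.025,-0.003,0],
    [0.025,-0.003,0],
    [0.025,-0.003,0],
    [0.025,-0.003,0],
    [0.02,-0.002,0],
    [0.015,-0.001,0],
    [0,0,0.01],
    [0,0,0.02],
    [0,0,0.02],
    [0,0,0.015],
    [0,0,0.006],
    [0,0,0],
    [0,0,0]
  ],
  "delta_rot": [
    [0,0,0],
    [0,0,0],
    [0,0,0],
    [0,0,0],
    [0,0,0],
    [0,0,0],
    [0,0,0],
    [0,0,0],
    [0,0,0],
    [0,0,0],
    [0,0,0],
    [0,0,0],
    [0,0,0],
    [0,0,0],
    [0,0,0],
    [0,0,0],
    [0,0,0],
    [0,0,0]
  ],
  "grip": [-1,-1,-1,-1,-1,-1,-1,-1,-1,-1,-1,-1,-1,-1,-1,-1,-1,-1]
}}

```text
clock: 7.08
tool_pos: [0.6069, -0.2096, 0.0993]
eef_rot: [1.0, 0.0, 0.001, 0.0]
contact_force: [-0.0, -0.0, -0.5]
opening: 0.218
finger_force: 8.0
```

Call:
{"api": "play_rows", "payload": {
  "translation": [
    [0,0,0.002],
    [0,0,0.0015],
    [0,0,0.001],
    [0,0,0],
    [0,0,0]
  ],
  "delta_rot": [
    [0,0,0],
    [0,0,0],
    [0,0,0],
    [0,0,0],
    [0,0,0]
  ],
  "grip": [-1,-1,-1,-1,-1]
}}

```text
clock: 7.7
tool_pos: [0.6064, -0.2094, 0.0942]
eef_rot: [1.0, 0.0, 0.0, 0.0]
contact_force: [-0.7, 0.3, -1.2]
opening: 0.213
finger_force: 8.0
```

Call:
{"api": "play_rows", "payload": {
  "translation": [
    [0,0,0],
    [0,0,0],
    [0,0,0],
    [0,0,0],
    [0,0,-0.01],
    [0,0,-0.02],
    [0,0,-0.03],
    [0,0,-0.03],
    [0,0,0]
  ],
  "delta_rot": [
    [0,0,0],
    [0,0,0],
    [0,0,0],
    [0,0,0],
    [0,0,0],
    [0,0,0],
    [0,0,0],
    [0,0,0],
    [0,0,0]
  ],
  "grip": [-0.4,-0.3,-0.2,-0.2,-0.2,-0.2,-0.2,-0.2,-0.2]
}}

```text
clock: 8.82
tool_pos: [0.6082, -0.2101, 0.1881]
eef_rot: [1.0, 0.0, 0.003, 0.001]
contact_force: [0.5, -1.2, 0.6]
opening: 0.395
finger_force: 0.0
```

Run:
```python
from h import *
import cv2
s=r.get_state();print(s["tool_pos"],s["clock"])
cv2.imwrite("pics/w2.png",r.snapshot("wrist"))
for n,p in dict(k1=(.4563,-.2268,.064),k1n=(.6065,-.2095,.068),y=(.4505,-.134,.066)).items(): print(n,proj("wrist",p))
```

```text
[ 0.6082365  -0.21011384  0.18814233] 8.825
k1 [278.82889329 352.63922633]
k1n [261.28593506 211.77475395]
y [185.57696781 354.53695797]
```

View pics/w2.png

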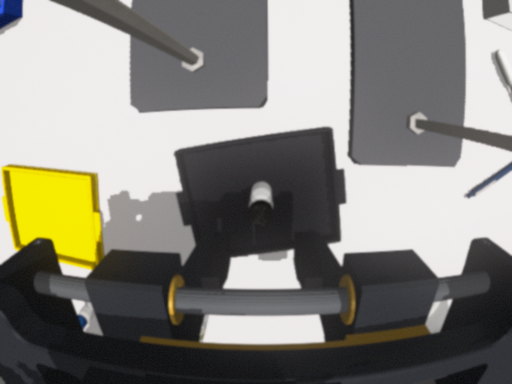

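k1 stands upright in the black tray, with its cap at (260,205). Next is the yellow vial.

Call:
{"api": "play_rows", "payload": {
  "translation": [
    [-0.02,-0.009,0],
    [-0.026,-0.012,0],
    [-0.026,-0.012,0],
    [-0.026,-0.013,0],
    [-0.026,-0.013,0],
    [-0.02,-0.01,0],
    [-0.012,-0.006,0],
    [0,0,0.01],
    [0,0,0.022],
    [0,0,0.022],
    [0,0,0.022],
    [0,0,0.013],
    [0,0,0.005],
    [0,0,0],
    [0,0,0]
  ],
  "delta_rot": [
    [0,0,0],
    [0,0,0],
    [0,0,0],
    [0,0,0],
    [0,0,0],
    [0,0,0],
    [0,0,0],
    [0,0,0],
    [0,0,0],
    [0,0,0],
    [0,0,0],
    [0,0,0],
    [0,0,0],
    [0,0,0],
    [0,0,0]
  ],
  "grip": [0.3,0.3,0.3,0.3,0.3,0.3,0.3,0.3,0.3,0.3,0.3,0.3,0.3,0.3,0.3]
}}

```text
clock: 10.75
tool_pos: [0.4507, -0.1347, 0.0907]
eef_rot: [1.0, 0.0, 0.001, 0.0]
contact_force: [-0.1, 0.6, -0.5]
opening: 0.651
finger_force: 0.0
```

Call:
{"api": "play_rows", "payload": {
  "translation": [
    [0,0,0],
    [0,0,0],
    [0,0,0],
    [0,0,0],
    [0,0,0],
    [0,0,0]
  ],
  "delta_rot": [
    [0,0,0],
    [0,0,0],
    [0,0,0],
    [0,0,0],
    [0,0,0],
    [0,0,0]
  ],
  "grip": [-1,-1,-1,-1,-1,-1]
}}

```text
clock: 11.5
tool_pos: [0.4504, -0.1346, 0.0903]
eef_rot: [1.0, 0.0, 0.0, 0.0]
contact_force: [0.1, 0.6, 1.8]
opening: 0.275
finger_force: 8.0
```

Call:
{"api": "play_rows", "payload": {
  "translation": [
    [0,0,-0.015],
    [0,0,-0.025],
    [0,0,-0.025],
    [0,0,-0.015],
    [0.01,-0.013,0],
    [0.018,-0.025,0],
    [0.018,-0.025,0],
    [0.018,-0.025,0],
    [0.018,-0.025,0],
    [0.018,-0.025,0],
    [0.014,-0.02,0],
    [0.008,-0.012,0],
    [0,0,0.01],
    [0,0,0.022],
    [0,0,0.022],
    [0,0,0.013],
    [0,0,0.004],
    [0,0,0.002],
    [0,0,0.002],
    [0,0,0]
  ],
  "delta_rot": [
    [0,0,0],
    [0,0,0],
    [0,0,0],
    [0,0,0],
    [0,0,0],
    [0,0,0],
    [0,0,0],
    [0,0,0],
    [0,0,0],
    [0,0,0],
    [0,0,0],
    [0,0,0],
    [0,0,0],
    [0,0,0],
    [0,0,0],
    [0,0,0],
    [0,0,0],
    [0,0,0],
    [0,0,0],
    [0,0,0]
  ],
  "grip": [-1,-1,-1,-1,-1,-1,-1,-1,-1,-1,-1,-1,-1,-1,-1,-1,-1,-1,-1,-1]
}}

```text
clock: 14.0
tool_pos: [0.5724, 0.0356, 0.0956]
eef_rot: [1.0, 0.001, 0.0, -0.0]
contact_force: [-0.4, -0.0, -0.4]
opening: 0.278
finger_force: 8.0
```

Call:
{"api": "play_rows", "payload": {
  "translation": [
    [0,0,0],
    [0,0,0]
  ],
  "delta_rot": [
    [0,0,0],
    [0,0,0]
  ],
  "grip": [-1,-1]
}}

```text
clock: 14.25
tool_pos: [0.5723, 0.0355, 0.0954]
eef_rot: [1.0, 0.0, 0.0, 0.0]
contact_force: [0.0, 0.2, -0.3]
opening: 0.276
finger_force: 8.0
```

Call:
{"api": "play_rows", "payload": {
  "translation": [
    [0,0,0.0005],
    [0,0,0],
    [0,0,0],
    [0,0,0],
    [0,0,0],
    [0,0,-0.01],
    [0,0,-0.02],
    [0,0,-0.03],
    [0,0,-0.03],
    [0,0,0],
    [-0.013,0.005,0],
    [-0.025,0.008,0],
    [-0.025,0.008,0],
    [-0.025,0.008,0],
    [-0.015,0.004,0],
    [-0.01,0.002,0],
    [0,0,0],
    [0,0,0]
  ],
  "delta_rot": [
    [0,0,0],
    [0,0,0],
    [0,0,0],
    [0,0,0],
    [0,0,0],
    [0,0,0],
    [0,0,0],
    [0,0,0],
    [0,0,0],
    [0,0,0],
    [0,0,0],
    [0,0,0],
    [0,0,0],
    [0,0,0],
    [0,0,0],
    [0,0,0],
    [0,0,0],
    [0,0,0]
  ],
  "grip": [-1,-0.3,-0.2,-0.1,-0.1,-0.1,-0.1,-0.1,-0.1,0,0.3,0.3,0.3,0.3,0.3,0.3,0.3,0.3]
}}

```text
clock: 16.5
tool_pos: [0.4601, 0.0007, 0.1847]
eef_rot: [1.0, 0.001, 0.001, -0.0]
contact_force: [0.1, -1.2, 0.4]
opening: 0.646
finger_force: 0.0
```

Run:
```python
from h import *
import cv2
s=r.get_state();print(s["tool_pos"],s["clock"])
cv2.imwrite("pics/w3.png",r.snapshot("wrist"))
for n,p in dict(b2=(.4595,.0007,.053),b1=(.4465,.1345,.053),yn=(.5725,.0355,.071)).items(): print(n,proj("wrist",p))
```

```text
[0.46008974 0.0007334  0.18471402] 16.5
b2 [261.83539936 205.00721048]
b1 [104.94963346 217.72596282]
yn [208.37246219  48.23148714]
```

View pics/w3.png

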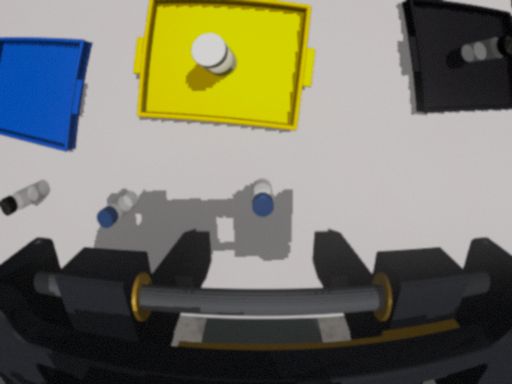

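The yellow vial stands upright in its tray, cap at (212,50). b2's cap is at (263,203), as predicted, so I'll grasp it.

Call:
{"api": "play_rows", "payload": {
  "translation": [
    [0,0,0.015],
    [0,0,0.025],
    [0,0,0.025],
    [0,0,0.02],
    [0,0,0.012],
    [0,0,0.005],
    [0,0,0],
    [0,0,0],
    [0,0,0],
    [0,0,0],
    [0,0,0],
    [0,0,0],
    [0,0,0],
    [0,0,0]
  ],
  "delta_rot": [
    [0,0,0],
    [0,0,0],
    [0,0,0],
    [0,0,0],
    [0,0,0],
    [0,0,0],
    [0,0,0],
    [0,0,0],
    [0,0,0],
    [0,0,0],
    [0,0,0],
    [0,0,0],
    [0,0,0],
    [0,0,0]
  ],
  "grip": [0.3,0.3,0.3,0.3,0.3,0.3,0.3,0.3,-1,-1,-1,-1,-1,-1]
}}

```text
clock: 18.3
tool_pos: [0.4614, 0.0004, 0.0842]
eef_rot: [1.0, 0.0, -0.002, 0.0]
contact_force: [-0.2, -0.8, 0.1]
opening: 0.197
finger_force: 8.0
```

Call:
{"api": "play_rows", "payload": {
  "translation": [
    [0,0,-0.015],
    [0,0,-0.025],
    [0,0,-0.025],
    [0,0,-0.02],
    [0.006,-0.011,0],
    [0.012,-0.023,0],
    [0.014,-0.027,0],
    [0.014,-0.027,0],
    [0.014,-0.027,0],
    [0.014,-0.027,0],
    [0.014,-0.027,0],
    [0.014,-0.027,0],
    [0.014,-0.027,0],
    [0.009,-0.017,0],
    [0.0055,-0.0095,0],
    [0,0,0.015],
    [0,0,0.025],
    [0,0,0.02],
    [0,0,0.012],
    [0,0,0.004]
  ],
  "delta_rot": [
    [0,0,0],
    [0,0,0],
    [0,0,0],
    [0,0,0],
    [0,0,0],
    [0,0,0],
    [0,0,0],
    [0,0,0],
    [0,0,0],
    [0,0,0],
    [0,0,0],
    [0,0,0],
    [0,0,0],
    [0,0,0],
    [0,0,0],
    [0,0,0],
    [0,0,0],
    [0,0,0],
    [0,0,0],
    [0,0,0]
  ],
  "grip": [-1,-1,-1,-1,-1,-1,-1,-1,-1,-1,-1,-1,-1,-1,-1,-1,-1,-1,-1,-1]
}}

```text
clock: 20.8
tool_pos: [0.5913, 0.2496, 0.0918]
eef_rot: [1.0, 0.0, -0.002, 0.0]
contact_force: [-0.8, 0.5, 0.8]
opening: 0.193
finger_force: 8.0
```

Call:
{"api": "play_rows", "payload": {
  "translation": [
    [0,0,0.002],
    [0,0,0.0015],
    [0,0,0.001],
    [0,0,0],
    [0,0,0]
  ],
  "delta_rot": [
    [0,0,0],
    [0,0,0],
    [0,0,0],
    [0,0,0],
    [0,0,0]
  ],
  "grip": [-1,-1,-1,-1,-1]
}}

```text
clock: 21.42
tool_pos: [0.5917, 0.2501, 0.0884]
eef_rot: [1.0, 0.001, -0.002, -0.0]
contact_force: [0.8, 0.2, 0.3]
opening: 0.196
finger_force: 8.0
```

Call:
{"api": "play_rows", "payload": {
  "translation": [
    [0,0,0],
    [0,0,0],
    [0,0,0],
    [0,0,0],
    [0,0,-0.015],
    [0,0,-0.025],
    [0,0,-0.03],
    [0,0,-0.025],
    [-0.013,0.01,0],
    [-0.025,0.02,0],
    [-0.025,0.02,0],
    [-0.025,0.02,0],
    [-0.025,0.02,0],
    [-0.02,0.016,0],
    [-0.012,0.0095,0],
    [0,0,0],
    [0,0,0]
  ],
  "delta_rot": [
    [0,0,0],
    [0,0,0],
    [0,0,0],
    [0,0,0],
    [0,0,0],
    [0,0,0],
    [0,0,0],
    [0,0,0],
    [0,0,0],
    [0,0,0],
    [0,0,0],
    [0,0,0],
    [0,0,0],
    [0,0,0],
    [0,0,0],
    [0,0,0],
    [0,0,0]
  ],
  "grip": [-0.4,-0.3,-0.2,-0.2,-0.2,-0.2,-0.2,-0.2,0.3,0.3,0.3,0.3,0.3,0.3,0.3,0.3,0.3]
}}

```text
clock: 23.55
tool_pos: [0.4482, 0.1351, 0.1843]
eef_rot: [1.0, 0.001, -0.001, -0.0]
contact_force: [0.8, 0.2, -0.4]
opening: 0.649
finger_force: 0.0
```

Run:
```python
from h import *
import cv2
s=r.get_state();print(s["tool_pos"],s["clock"])
cv2.imwrite("pics/w4.png",r.snapshot("wrist"))
for n,p in dict(b1=(.4465,.1345,.053),k2=(.459,.2505,.064),b2n=(.591,.25,.057)).items(): print(n,proj("wrist",p))
```

```text
[0.44821038 0.13513338 0.18427467] 23.55
b1 [262.84256767 206.14264641]
k2 [113.0521683  194.25371899]
b2n [109.40383214  23.65977686]
```

View pics/w4.png

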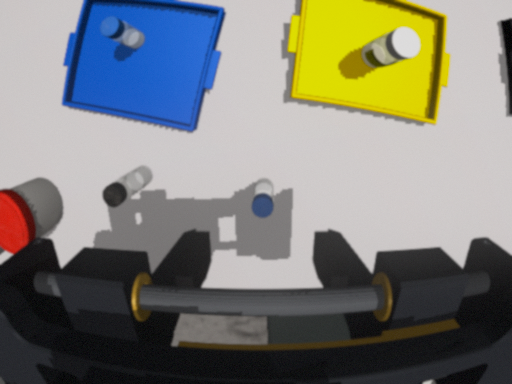

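b2 stands in the blue tray, cap at (112,26). b1's cap is at (263,204), centred between the fingers.

Call:
{"api": "play_rows", "payload": {
  "translation": [
    [0,0,0.015],
    [0,0,0.025],
    [0,0,0.025],
    [0,0,0.02],
    [0,0,0.011],
    [0,0,0.004],
    [0,0,0],
    [0,0,0],
    [0,0,0],
    [0,0,0],
    [0,0,0],
    [0,0,0],
    [0,0,0],
    [0,0,0]
  ],
  "delta_rot": [
    [0,0,0],
    [0,0,0],
    [0,0,0],
    [0,0,0],
    [0,0,0],
    [0,0,0],
    [0,0,0],
    [0,0,0],
    [0,0,0],
    [0,0,0],
    [0,0,0],
    [0,0,0],
    [0,0,0],
    [0,0,0]
  ],
  "grip": [0.3,0.3,0.3,0.3,0.3,0.3,0.3,0.3,-1,-1,-1,-1,-1,-1]
}}

```text
clock: 25.35
tool_pos: [0.4467, 0.1344, 0.0838]
eef_rot: [1.0, 0.0, -0.002, 0.0]
contact_force: [0.8, -0.7, 0.7]
opening: 0.197
finger_force: 8.0
```

Call:
{"api": "play_rows", "payload": {
  "translation": [
    [0,0,-0.015],
    [0,0,-0.025],
    [0,0,-0.025],
    [0,0,-0.02],
    [0.01,-0.009,0],
    [0.02,-0.019,0],
    [0.022,-0.021,0],
    [0.022,-0.021,0],
    [0.02,-0.019,0],
    [0.0125,-0.0115,0],
    [0,0,0],
    [0,0,0.015],
    [0,0,0.025],
    [0,0,0.02],
    [0,0,0.012],
    [0,0,0.004],
    [0,0,0.002],
    [0,0,0.002],
    [0,0,0],
    [0,0,0]
  ],
  "delta_rot": [
    [0,0,0],
    [0,0,0],
    [0,0,0],
    [0,0,0],
    [0,0,0],
    [0,0,0],
    [0,0,0],
    [0,0,0],
    [0,0,0],
    [0,0,0],
    [0,0,0],
    [0,0,0],
    [0,0,0],
    [0,0,0],
    [0,0,0],
    [0,0,0],
    [0,0,0],
    [0,0,0],
    [0,0,0],
    [0,0,0]
  ],
  "grip": [-1,-1,-1,-1,-1,-1,-1,-1,-1,-1,-1,-1,-1,-1,-1,-1,-1,-1,-1,-1]
}}

```text
clock: 27.85
tool_pos: [0.5533, 0.2351, 0.0887]
eef_rot: [1.0, 0.0, -0.001, -0.0]
contact_force: [-0.2, -0.5, -0.9]
opening: 0.196
finger_force: 8.0
```

Call:
{"api": "play_rows", "payload": {
  "translation": [
    [0,0,0.0005],
    [0,0,0],
    [0,0,0],
    [0,0,0],
    [0,0,0],
    [0,0,-0.015],
    [0,0,-0.025],
    [0,0,-0.03],
    [0,0,-0.025],
    [-0.012,-0.002,0],
    [-0.022,-0.004,0],
    [-0.026,-0.004,0],
    [-0.022,-0.0035,0],
    [-0.012,-0.002,0],
    [0,0,0],
    [0,0,0]
  ],
  "delta_rot": [
    [0,0,0],
    [0,0,0],
    [0,0,0],
    [0,0,0],
    [0,0,0],
    [0,0,0],
    [0,0,0],
    [0,0,0],
    [0,0,0],
    [0,0,0],
    [0,0,0],
    [0,0,0],
    [0,0,0],
    [0,0,0],
    [0,0,0],
    [0,0,0]
  ],
  "grip": [-1,-0.4,-0.3,-0.2,-0.2,-0.2,-0.2,-0.2,-0.2,0.3,0.3,0.3,0.3,0.3,0.3,0.3]
}}

```text
clock: 29.85
tool_pos: [0.4604, 0.2503, 0.1832]
eef_rot: [1.0, 0.0, -0.001, 0.0]
contact_force: [-0.2, 0.6, -0.1]
opening: 0.65
finger_force: 0.0
```

Run:
```python
from h import *
import cv2
s=r.get_state();print(s["tool_pos"],s["clock"])
cv2.imwrite("pics/w5.png",r.snapshot("wrist"))
for n,p in dict(k2=(.459,.2505,.064),b2n=(.591,.25,.057),b1n=(.553,.235,.057)).items(): print(n,proj("wrist",p))
```

```text
[0.46035647 0.25030528 0.18320069] 29.85
k2 [261.36470689 211.42628294]
b2n [262.28118945  24.52301016]
b1n [284.25273985  77.7599886 ]
```

View pics/w5.png

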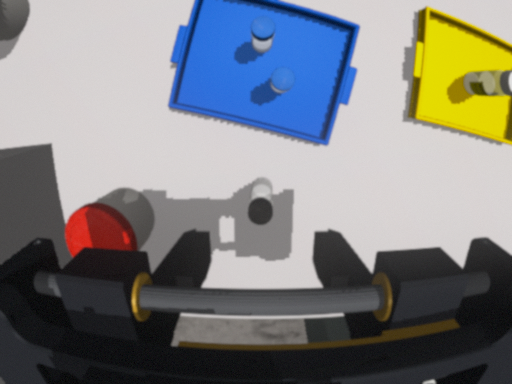

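Both blue tubes stand upright at (262,32) and (282,80). k2's cap is at (261,210), between the fingers and clear of the jar at (100,235).

Call:
{"api": "play_rows", "payload": {
  "translation": [
    [0,0,0.015],
    [0,0,0.025],
    [0,0,0.025],
    [0,0,0.015],
    [0,0,0.009],
    [0,0,0.004],
    [0,0,0],
    [0,0,0],
    [0,0,0],
    [0,0,0],
    [0,0,0],
    [0,0,0],
    [0,0,0],
    [0,0,0]
  ],
  "delta_rot": [
    [0,0,0],
    [0,0,0],
    [0,0,0],
    [0,0,0],
    [0,0,0],
    [0,0,0],
    [0,0,0],
    [0,0,0],
    [0,0,0],
    [0,0,0],
    [0,0,0],
    [0,0,0],
    [0,0,0],
    [0,0,0]
  ],
  "grip": [0.3,0.3,0.3,0.3,0.3,0.3,0.3,0.3,-1,-1,-1,-1,-1,-1]
}}

```text
clock: 31.65
tool_pos: [0.4591, 0.2505, 0.0902]
eef_rot: [1.0, 0.0, -0.002, 0.0]
contact_force: [0.5, 0.1, 0.8]
opening: 0.218
finger_force: 8.0
```

Call:
{"api": "play_rows", "payload": {
  "translation": [
    [0,0,-0.02],
    [0,0,-0.03],
    [0,0,-0.03],
    [0,0,-0.02],
    [0.003,0.015,0],
    [0.006,0.025,0],
    [0.008,0.034,0],
    [0.008,0.034,0],
    [0.008,0.034,0],
    [0.008,0.034,0],
    [0.008,0.034,0],
    [0.008,0.034,0],
    [0.008,0.034,0],
    [0.008,0.034,0],
    [0.008,0.034,0],
    [0.01,0.034,0],
    [0.01,0.0345,0],
    [0.007,0.024,0],
    [0.003,0.012,0],
    [0,0,0]
  ],
  "delta_rot": [
    [0,0,0],
    [0,0,0],
    [0,0,0],
    [0,0,0],
    [0,0,0],
    [0,0,0],
    [0,0,0],
    [0,0,0],
    [0,0,0],
    [0,0,0],
    [0,0,0],
    [0,0,0],
    [0,0,0],
    [0,0,0],
    [0,0,0],
    [0,0,0],
    [0,0,0],
    [0,0,0],
    [0,0,0],
    [0,0,0]
  ],
  "grip": [-1,-1,-1,-1,-1,-1,-1,-1,-1,-1,-1,-1,-1,-1,-1,-1,-1,-1,-1,-1]
}}

```text
clock: 34.15
tool_pos: [0.5701, -0.2008, 0.189]
eef_rot: [1.0, -0.0, -0.002, -0.0]
contact_force: [-0.2, 0.4, -0.8]
opening: 0.221
finger_force: 8.0
```

Call:
{"api": "play_rows", "payload": {
  "translation": [
    [0,0,0],
    [0,0,0]
  ],
  "delta_rot": [
    [0,0,0],
    [0,0,0]
  ],
  "grip": [-1,-1]
}}

```text
clock: 34.4
tool_pos: [0.5708, -0.1985, 0.1898]
eef_rot: [1.0, 0.001, -0.002, -0.0]
contact_force: [-0.1, 0.1, 0.4]
opening: 0.211
finger_force: 8.0
```

Call:
{"api": "play_rows", "payload": {
  "translation": [
    [0,0,0.015],
    [0,0,0.025],
    [0,0,0.025],
    [0,0,0.015],
    [0,0,0.009],
    [0,0,0.002],
    [0,0,0.002],
    [0,0,0.0015],
    [0,0,0],
    [0,0,0]
  ],
  "delta_rot": [
    [0,0,0],
    [0,0,0],
    [0,0,0],
    [0,0,0],
    [0,0,0],
    [0,0,0],
    [0,0,0],
    [0,0,0],
    [0,0,0],
    [0,0,0]
  ],
  "grip": [-1,-1,-1,-1,-1,-1,-1,-1,-1,-1]
}}

```text
clock: 35.65
tool_pos: [0.5707, -0.2, 0.0956]
eef_rot: [1.0, 0.0, -0.002, 0.0]
contact_force: [-0.8, -0.5, 0.1]
opening: 0.215
finger_force: 8.0
```

Now about 1 mm above the floor. I'll lower slightly, release and retreat.

Call:
{"api": "play_rows", "payload": {
  "translation": [
    [0,0,0.0007],
    [0,0,0],
    [0,0,0],
    [0,0,0],
    [0,0,0],
    [0,0,-0.015],
    [0,0,-0.025],
    [0,0,-0.03],
    [0,0,-0.03],
    [0,0,-0.03],
    [-0.03,0,-0.03],
    [-0.04,0,0],
    [-0.04,0,0],
    [-0.03,0,0],
    [0,0,0],
    [0,0,0]
  ],
  "delta_rot": [
    [0,0,0],
    [0,0,0],
    [0,0,0],
    [0,0,0],
    [0,0,0],
    [0,0,0],
    [0,0,0],
    [0,0,0],
    [0,0,0],
    [0,0,0],
    [0,0,0],
    [0,0,0],
    [0,0,0],
    [0,0,0],
    [0,0,0],
    [0,0,0]
  ],
  "grip": [-1,-0.4,-0.3,-0.2,-0.2,-0.2,-0.2,-0.2,-0.2,-0.2,-0.2,-0.2,-0.2,-0.2,-0.2,-0.2]
}}

```text
clock: 37.65
tool_pos: [0.4327, -0.2002, 0.2559]
eef_rot: [1.0, 0.001, -0.0, 0.0]
contact_force: [0.1, 0.2, 0.9]
opening: 0.399
finger_force: 0.0
```

Run:
```python
from h import *
import cv2
s=r.get_state();print(s["tool_pos"],s["clock"])
a=r.snapshot("wrist");b=r.snapshot("side")[140:270,120:340]
b=cv2.resize(b,(512,302),interpolation=cv2.INTER_CUBIC)
cv2.imwrite("pics/w6.png",np.vstack([a[:280],b]))
```

```text
[ 0.43267813 -0.20019068  0.2558866 ] 37.65
```

View pics/w6.png

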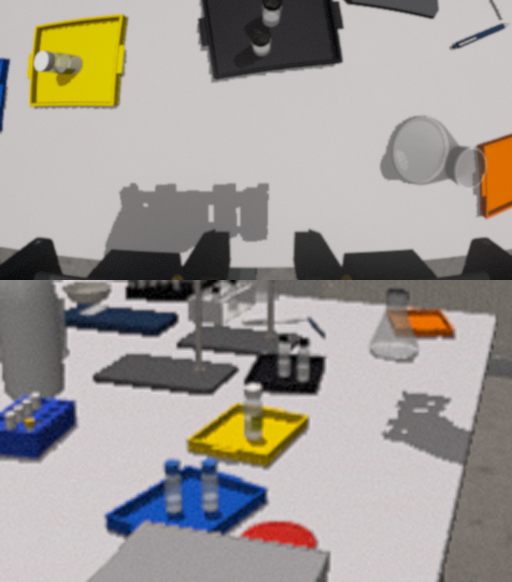

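All five stand upright in the right trays: the black vials at (284,360) and (303,360), the yellow vial at (253,415), and the blue tubes at (173,490) and (209,490). The flask and jar haven't moved, so I'm handing in.

```bash
python3 -c "
from plant import r
print(r.finish_job())"
```

```text
the job is handed in; nothing more can be done
None
```

I sorted all five vials and tubes into their matching trays and handed the job in at about 38 s; the last pictures show each one upright, with the flask and jar where they started.

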